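Read in a circuit board and press it into the corner stops

TASK

Keeping the circuit board flat on the grey base plate, slide it by its heat sink until the white code disc sits under the tip of the orange reader pen and hold it still there for about a second. Then slide it on into the corner, one long edge flush against the blue back stop and one short edge flush against the blue side stop. Finish while still holding the board with steady, moderately firm pressure against both stops at once; do not lift the board, ram the stops, hit the reader or disturb the things around.

Things in the scene. Friction and masses are not known exactly. Their poses are not given: they have to be found in the camera images.
- fixture: Fixed grey base plate 310 x 360 mm, top 12 mm above the bench. Origin on the bench; x away from the robot (turned up to 0.2 rad), y left. It covers x -165..145, y -195..165 mm. Back stop's face at x = 100 mm, side stop's face at y = -160 mm: the corner is at the far right. Seated, the board's origin is at (50, -65) mm, axes parallel to the plate's.
- back_stop: Blue bar fixed on the plate along plate y, 18 x 200 x 16 mm, rising 16 mm above the plate top, centred at plate (109, -45) mm. Origin centre of its underside. Its near face is the stop; rigid.
- side_stop: Blue bar fixed on the plate along plate x, 85 x 18 x 16 mm, rising 16 mm above the plate top, centred at plate (42.5, -169) mm. Origin centre of its underside. Its left (+y) face is the stop; rigid.
- reader: Code reader fixed on the plate: 12 mm steel post at plate (126, 85) mm, arm 93 to 103 mm above the bench running forward to an upright orange pen, 15 mm thick, pointing down; highest point 112 mm. Origin as the plate's. Keep the gripper clear of it: with the disc under the tip the heat sink is 115 mm to its right.
- tip (a point): Lower tip of the orange reader pen, 30 mm above the bench, 8 mm above the board's top face; at plate (30, 85) mm.
- board: Loose green circuit board in a black carrier, 100 (x) x 190 (y) x 10 mm, about 0.35 kg, slippery sole (friction 0.2), flat on the plate (top face 22 mm above the bench), turned up to 0.25 rad to the plate. Origin centre of its underside. Its +x long edge goes against the back stop, its -y short edge (heat sink end) against the side stop.
- grip (a point): Middle of the dark finned heat sink on the board, the part to grasp: solid block 30 mm wide along board x, 44 mm long along board y, its top 50 mm above the bench. At board (0, -45) mm, 39 mm above the bench. Small parts beside it stand 3 mm above the board.
- mark (a point): Centre of the white code disc, 14 mm in diameter, on the board's top face, at board (25, 70) mm.
- flux_bottle: Bystander: small white bottle with a green band and thin spout, 33 mm wide, 94 mm tall, to the right of the plate; origin under its centre.
- fuse_box: Bystander: small pale box 41 x 61 x 30 mm to the left of the plate; origin under its centre.
- kapton_tape: Bystander: roll of amber tape lying flat, 68 mm across, 12 mm high, to the right of the plate; origin under its centre.

How it is judged:
By the outcome, as a careful person would: the job done as asked, in the order asked, and still so for the second after the job is handed in, while the arm keeps its last pose, push and grip.
It also fails if it takes over 51 s, if anything falls off the work surface, if the arm or the gripper's body presses on something with over 40 N, if the wrist force passes 120 N, or if a joint passes its speed limit or range.

ROBOT

A 6-joint arm with a two-finger parallel gripper is mounted at the origin on a cart in front of the work surface, level with it; the furniture and walls round the work are solid. World frame = base frame: x ahead of the robot, y to its left, z up, the work surface at z = 0. Lengths are in m, angles in rad, forces in N, time in s.
With the tool pointing down it reaches from about 0.35 to 0.775 m from the base axis. Payload 7.3 kg.
Tool frame: the origin (TCP) lies between the finger pads; the fingertips stand robot.tcp_to_tips ahead of it and the grasp point (between the pads) lies 2 mm behind it (robot.tcp_to_tips is the distance from the TCP to the fingertips, in m); y points along the fingers, x is the direction in which the jaws open and shut, and the axes are right-handed (so a half turn about y gives the same grasp; the last joint's range is limited). The gripper opens to 92 mm and grips with 3 to 60 N. Pads are 19 mm wide; open, the fingers measure 130 mm over their backs; the gripper's body (75 mm by 190 mm) begins 47 mm behind the grasp point.
Start: joints at [1.081, 0.342, 1.524, -0, 1.275, -0.146], TCP at [0.177, 0.494, 0.244] pointing down, gripper open.
Joint ranges: [-2.53, 2.53], [-0.77, 2.02], [0.04, 2.7], [-1, 4.14], [0.28, 2.66], [-3.11, 3.11]. Speed limits (rad/s): [2.57, 2.57, 3.14, 3.14, 3.14, 3.14].

INTERFACE

Orientations are given as [roll, pitch, yaw] about the fixed x, y, z axes, in that order (R = Rz(yaw) Ry(pitch) Rx(roll)).
In Python, from cell import status, read_camera, get_calibration, robot gives the robot as it stands.
- The arm moves only by the shell command python3 -m creep 'ROWS' [FORCE]. ROWS is JSON, a list of rows, each an object of numbers: "dx", "dy", "dz": the shift along the tool's x, y, z in m; "rx", "ry", "rz": the turn, a rotation vector about the tool's x, y, z in rad; "gripper": the opening, from 0 (shut) to 1 (fully open). A call has 1 to 20 rows; each row is the pose to reach, as a shift and turn from the pose commanded when the call began, along the tool's axes at that moment; what a row does not reach only later rows make up. A row lasts 1/8 s, in which the tool goes at most 62.5 mm and 10.7 degrees, less where a joint would pass 70% of its speed; a pose out of reach is approached as far as the arm can. A call with a gripper value outside its range is refused whole. The fingers move at their own pace and stop on an object; FORCE is the grip in N (left out, the last holds). Time passes only in rows, so rows that repeat a pose let the fingers close. It gives the time, the measured TCP pose, the force and the opening at its end, in the units of the state.
- status.observe(): the state, without advancing time (a new reading comes with each control period).
- read_camera(name): name is "side" or "top" or "wrist"; returns (picture, depth): 384x512x3 uint8, red, green, blue; 384x512 float32, m along the optical axis (not along the pixel's ray), 0 where there is no reading.
- get_calibration(name): a dict with "fx", "fy", "cx", "cy" (pixels), "xyz" and "rotation" of the camera in the world; the wrist camera has in their place "mount" (4x4, takes a point from camera to tool coordinates, whose origin is the TCP and whose axes are the tool frame's). Camera axes: x right, y down, z forward; pixel columns grow to the right and rows downward; lengths in m; the calibration is good to about 2 mm. The wrist camera is an equidistant fisheye: a pixel r from the principal point sees the ray r / f radians off the axis. A picture is of the moment at which its call begins: read the wrist's pose just before it. get_calibration takes no time and is no camera call.
- robot.hand_in(): hands the job in, once; it reports no verdict.
The state is a dict: "time": time; "qpos": joint angles; "qvel": joint speeds; "joint_efforts": joint torques, N m; "tool_pos": TCP position; "tool_rot": TCP orientation; "contact_force": force on the tool from outside, world axes, zero at the start; "torque": the same for the moment, N m; "opening": finger opening in m.
Only numpy, scipy, OpenCV 4.12 (cv2) and the standard library are available. Lean on these libraries where they do the work, as an engineer would, in place of code of your own. Each camera call takes 0.05 s, during which the arm holds its last target.

## Working session

There is one attempt and no reset: what is moved stays moved. The work goes in short steps, Python scripts to look and compute and a shell command to move; the robot and the scene stay as the last step left them, time stands still between calls to the robot, and variables do not carry over. Pictures are saved under pics/ and viewed, and the job is handed in when it is done.

```bash
ls; mkdir -p pics; python3 - <<'E'
from cell import status, read_camera, get_calibration, robot
import cv2,numpy as np
print(status.observe()); print(robot.tcp_to_tips)
for n in ["side","top"]:
    p,d=read_camera(n); cv2.imwrite(f"pics/{n}0.png",p[:,:,::-1]); np.savez(f"pics/{n}0.npz",p=p,d=d)
    print(n,get_calibration(n))
print(get_calibration("wrist"))
E
```

```text
pics
{'time': 0.0, 'qpos': array([ 1.08095837e+00,  3.42775329e-01,  1.52502443e+00,  5.57675645e-06,
        1.27540933e+00, -1.45997729e-01]), 'qvel': array([ 0.00149452,  0.00065619, -0.00046252,  0.00133902,  0.0013441 ,
        0.00043908]), 'joint_efforts': array([-2.57998554e-04, -4.31251216e+01, -2.44212878e+01,  7.19343591e-02,
        5.59485366e-02, -1.47215346e-04]), 'tool_pos': array([0.17677258, 0.49393365, 0.24301506]), 'tool_rot': array([-1.57055589,  0.00159846,  1.22695466]), 'contact_force': array([ 0.74395569,  0.00619098, -0.71729835]), 'torque': array([ 0.01803009, -0.00287793,  0.04150053]), 'opening': 0.09188906425001003}
0.017
side {'fx': 422.39170337273674, 'fy': 422.39170337273674, 'cx': 252.265773776507, 'cy': 191.8894880835857, 'xyz': array([ 0.47843324, -1.25911082,  0.74051861]), 'rotation': array([-2.07700492,  0.00434368, -0.0433376 ])}
top {'fx': 364.7096429759157, 'fy': 364.7096429759157, 'cx': 257.6363326484522, 'cy': 195.76945259771438, 'xyz': array([ 0.46484671, -0.06405349,  1.10204855]), 'rotation': array([-3.0610831 ,  0.01780667, -1.55360526])}
{'fx': 297.3186396354542, 'fy': 297.3186396354542, 'cx': 261.6704413976186, 'cy': 195.4580615416014, 'mount': array([[ 9.99999712e-01,  5.87772957e-04,  4.79836607e-04,
         1.29296525e-04],
       [-3.10733007e-04, -2.59693750e-01,  9.65690975e-01,
        -1.41947453e-01],
       [ 6.92217608e-04, -9.65690846e-01, -2.59693493e-01,
         6.88636068e-02],
       [ 0.00000000e+00,  0.00000000e+00,  0.00000000e+00,
         1.00000000e+00]])}
```

View pics/top0.png

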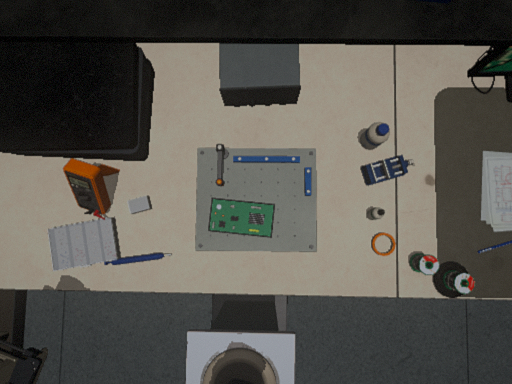

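View pics/side0.png

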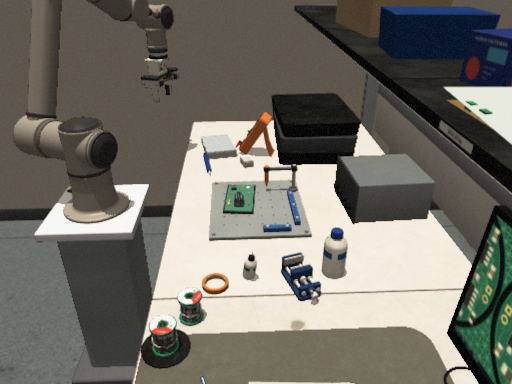

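```bash
python3 - <<'E'
import cv2
a=cv2.imread("pics/top0.png")[140:260,185:325]
cv2.imwrite("pics/top0c.png",cv2.resize(a,None,fx=5,fy=5,interpolation=cv2.INTER_CUBIC))
E
```

```text
(no output)
```

View pics/top0c.png

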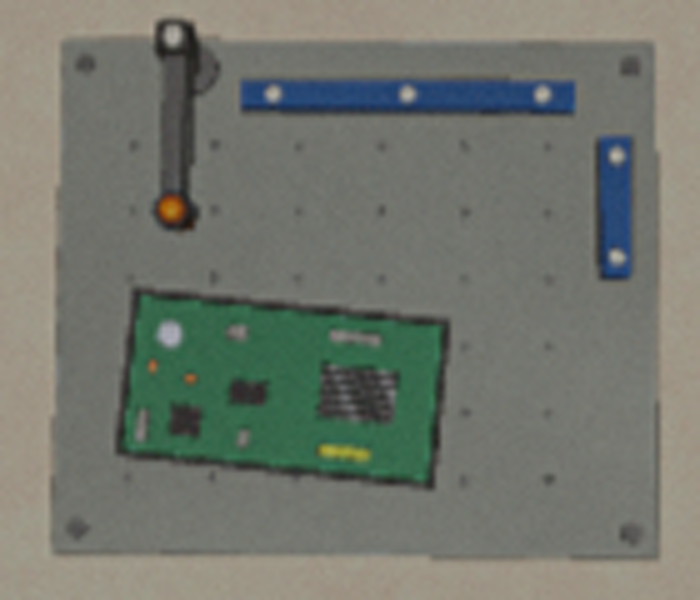

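```bash
cat > h.py <<'E'
import numpy as np,cv2
from scipy.spatial.transform import Rotation as Ro
from scipy.optimize import least_squares
from cell import get_calibration
def rot(e): return Ro.from_euler('xyz',e).as_matrix()
def project(P,n="top"):
    c=get_calibration(n); R=rot(c['rotation']); q=(np.atleast_2d(P)-c['xyz'])@R
    return np.c_[c['cx']+c['fx']*q[:,0]/q[:,2], c['cy']+c['fy']*q[:,1]/q[:,2]]
def fit(L,uv,x0,n="top"):
    L=np.array(L,float)/1000; uv=np.array(uv,float)
    def W(p):
        c,s=np.cos(p[2]),np.sin(p[2]); return np.c_[p[0]+c*L[:,0]-s*L[:,1],p[1]+s*L[:,0]+c*L[:,1],L[:,2]]
    r=least_squares(lambda p:(project(W(p),n)-uv).ravel(),x0,loss='soft_l1',f_scale=0.5)
    return r.x,(project(W(r.x),n)-uv)
def T(p,l):
    c,s=np.cos(p[2]),np.sin(p[2]); l=np.array(l)/1000; return np.array([p[0]+c*l[0]-s*l[1],p[1]+s*l[0]+c*l[1]])
E
python3 - <<'E'
from h import *
o=np.array([185-.4,140-.4])
pl=[(145,165,12),(145,-195,12),(-165,-195,12),(-165,165,12),(118,55,28),(118,-145,28),(100,-145,28),(100,55,28),(85,-160,28),(85,-178,28),(0,-178,28),(0,-160,28)]
pu=np.array([(62,38),(654,43),(658,557),(53,553),(241,80),(574,82),(574,112),(241,111),(598,137),(631,137),(632,278),(599,278)])/5+o
p,e=fit(pl,pu,[.5,0,0]); print(p);print(e.round(1).tolist())
bl=[(50,95,22),(50,-95,22),(-50,-95,22),(-50,95,22),(25,70,22),(0,-45,50)]
bu=np.array([(136,290),(449,321),(433,488),(118,453),(169,334),(358,394)])/5+o
b,e=fit(bl,bu,[.45,0,0]);print(b);print(e.round(1).tolist())
print("grip",T(b,(0,-45)),"mark",T(b,(25,70)),"tip",T(p,(30,85)))
print("pen proj z100",project([[*T(p,(30,85)),.1]]), np.array([171,208])/5+o)
np.savez("fit.npz",p=p,b=b)
E
```

```text
[ 0.55307801 -0.0223443   0.00948748]
[[-0.1, 0.4], [0.2, -0.2], [-0.0, 0.5], [-0.5, 0.2], [-0.3, -0.1], [0.2, -0.2], [0.2, -0.2], [-0.4, -0.3], [0.5, -0.2], [-0.0, -0.2], [-0.1, 0.2], [0.4, 0.2]]
[ 0.48750211  0.00419594 -0.08540836]
[[-0.5, -0.5], [0.4, -0.2], [0.3, 0.1], [-0.7, 0.5], [0.3, -0.1], [-0.1, 0.1]]
grip [ 0.4836634  -0.04064003] mark [0.5183823  0.07180817] tip [0.58227023 0.06293649]
pen proj z100 [[218.98439848 181.89242421]] [218.8 181.2]
```

```bash
cat >> h.py <<'E'
def delta(target_xyz,yaw,st=None):
    from cell import status
    s=st or status.observe(); R=rot(s['tool_rot'])
    d=R.T@(np.array(target_xyz)-s['tool_pos'])
    Rt=Ro.from_euler('xyz',[-np.pi/2,0,yaw]).as_matrix()
    rv=Ro.from_matrix(R.T@Rt).as_rotvec()
    return d,rv
E
python3 - <<'E'
from h import *
d,r=delta([.4837,-.0406,.14],-.0854);print(d,r)
E
```

```text
[-0.39969837  0.10355638 -0.46918821] [ 6.76519331e-04  1.31235275e+00 -1.27389145e-03]
```

```bash
python3 -m creep '[{"dx":-0.01,"dz":-0.012,"ry":0.033,"dy":0},{"dx":-0.03,"dz":-0.035,"ry":0.1,"dy":0},{"dx":-0.06,"dz":-0.07,"ry":0.2,"dy":0},{"dx":-0.09,"dz":-0.105,"ry":0.3,"dy":0},{"dx":-0.12,"dz":-0.14,"ry":0.4,"dy":0},{"dx":-0.15,"dz":-0.176,"ry":0.5,"dy":0},{"dx":-0.18,"dz":-0.211,"ry":0.6,"dy":0.01},{"dx":-0.21,"dz":-0.246,"ry":0.7,"dy":0.02},{"dx":-0.24,"dz":-0.282,"ry":0.8,"dy":0.03},{"dx":-0.27,"dz":-0.317,"ry":0.9,"dy":0.04},{"dx":-0.3,"dz":-0.352,"ry":1.0,"dy":0.055},{"dx":-0.33,"dz":-0.387,"ry":1.1,"dy":0.07},{"dx":-0.36,"dz":-0.422,"ry":1.2,"dy":0.085},{"dx":-0.385,"dz":-0.452,"ry":1.27,"dy":0.098},{"dx":-0.397,"dz":-0.466,"ry":1.305,"dy":0.103},{"dx":-0.4,"dz":-0.469,"ry":1.312,"dy":0.104},{"dx":-0.4,"dz":-0.469,"ry":1.312,"dy":0.104}]' && python3 - <<'E'
from h import *
from cell import *
s=status.observe();print(s['time'],s['tool_pos'],s['tool_rot'],s['contact_force'])
p,d=read_camera("wrist");cv2.imwrite("pics/w1.png",cv2.resize(p[:,:,::-1],None,fx=1.5,fy=1.5))
np.savez("pics/w1.npz",p=p,d=d,pos=s['tool_pos'],rot=s['tool_rot'])
E
```

```text
invalid input at $[0]: expected keys dx, dy, dz, rx, ry, rz, gripper
```

```bash
python3 -m creep '[{"dx":-0.01,"dy":0,"dz":-0.012,"rx":0,"ry":0.033,"rz":0,"gripper":1},{"dx":-0.03,"dy":0,"dz":-0.035,"rx":0,"ry":0.1,"rz":0,"gripper":1},{"dx":-0.06,"dy":0,"dz":-0.07,"rx":0,"ry":0.2,"rz":0,"gripper":1},{"dx":-0.09,"dy":0,"dz":-0.105,"rx":0,"ry":0.3,"rz":0,"gripper":1},{"dx":-0.12,"dy":0,"dz":-0.14,"rx":0,"ry":0.4,"rz":0,"gripper":1},{"dx":-0.15,"dy":0,"dz":-0.176,"rx":0,"ry":0.5,"rz":0,"gripper":1},{"dx":-0.18,"dy":0.01,"dz":-0.211,"rx":0,"ry":0.6,"rz":0,"gripper":1},{"dx":-0.21,"dy":0.02,"dz":-0.246,"rx":0,"ry":0.7,"rz":0,"gripper":1},{"dx":-0.24,"dy":0.03,"dz":-0.282,"rx":0,"ry":0.8,"rz":0,"gripper":1},{"dx":-0.27,"dy":0.04,"dz":-0.317,"rx":0,"ry":0.9,"rz":0,"gripper":1},{"dx":-0.3,"dy":0.055,"dz":-0.352,"rx":0,"ry":1.0,"rz":0,"gripper":1},{"dx":-0.33,"dy":0.07,"dz":-0.387,"rx":0,"ry":1.1,"rz":0,"gripper":1},{"dx":-0.36,"dy":0.085,"dz":-0.422,"rx":0,"ry":1.2,"rz":0,"gripper":1},{"dx":-0.385,"dy":0.098,"dz":-0.452,"rx":0,"ry":1.27,"rz":0,"gripper":1},{"dx":-0.397,"dy":0.103,"dz":-0.466,"rx":0,"ry":1.305,"rz":0,"gripper":1},{"dx":-0.4,"dy":0.104,"dz":-0.469,"rx":0,"ry":1.312,"rz":0,"gripper":1},{"dx":-0.4,"dy":0.104,"dz":-0.469,"rx":0,"ry":1.312,"rz":0,"gripper":1}]' 20 && python3 - <<'E'
from h import *
from cell import *
s=status.observe();print(s['time'],s['tool_pos'],s['tool_rot'],s['contact_force'])
p,d=read_camera("wrist");cv2.imwrite("pics/w1.png",cv2.resize(p[:,:,::-1],None,fx=1.5,fy=1.5))
np.savez("pics/w1.npz",p=p,d=d,pos=s['tool_pos'],rot=s['tool_rot'])
E
```

```text
time: 2.22
tool_pos: [0.4832, -0.0398, 0.14]
tool_rot: [-1.57, 0.0, -0.084]
contact_force: [-0.1, 0.3, -0.4]
opening: 0.0916
2.225 [ 0.48318495 -0.03975429  0.14003093] [-1.57046960e+00  1.31637974e-04 -8.42608464e-02] [-0.05703441  0.27728739 -0.43766327]
```

View pics/w1.png

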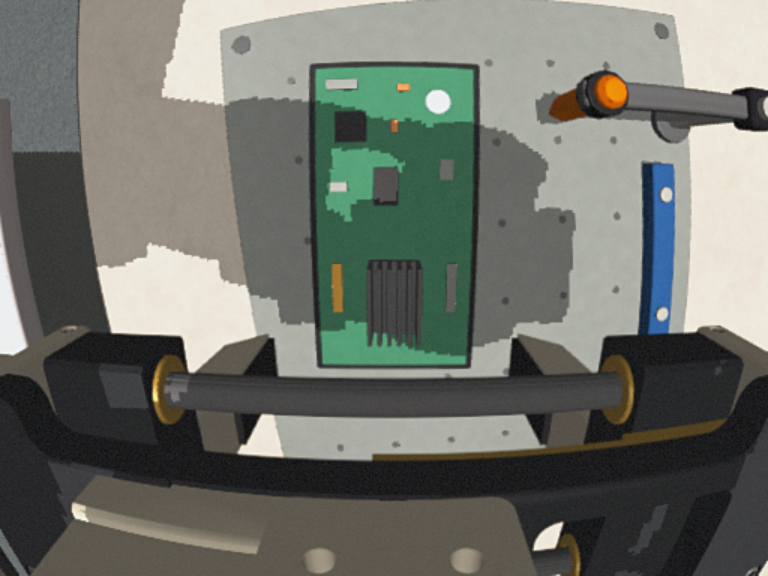

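```bash
python3 - <<'E'
import numpy as np,cv2
z=np.load("pics/w1.npz");p=z['p'][:,:,::-1]
cv2.imwrite("pics/w1a.png",cv2.resize(p[35:255,195:330],None,fx=2.7,fy=2.7,interpolation=cv2.INTER_CUBIC))
cv2.imwrite("pics/w1b.png",cv2.resize(p[40:110,350:470],None,fx=6,fy=6,interpolation=cv2.INTER_CUBIC))
E
```

```text
(no output)
```

View pics/w1a.png

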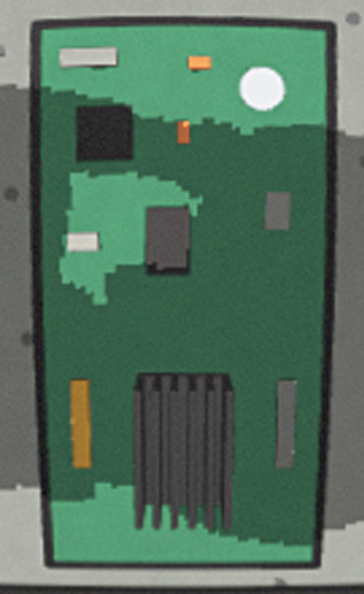

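View pics/w1b.png

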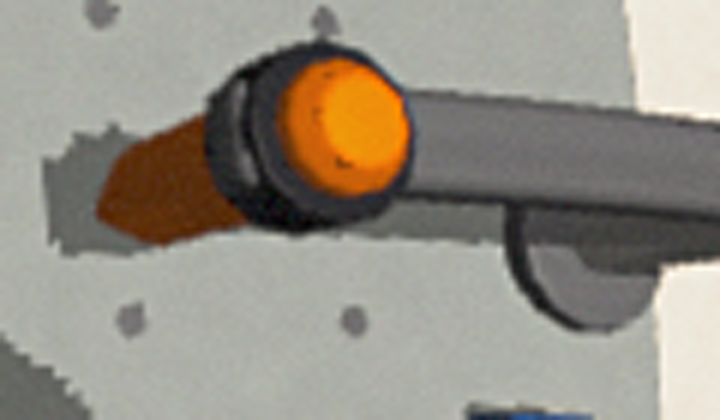

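```bash
cat >> h.py <<'E'
def projw(P,pos,rt):
    c=get_calibration("wrist"); M=c['mount']; t=(np.atleast_2d(P)-pos)@rot(rt)
    q=(t-M[:3,3])@M[:3,:3]; th=np.arctan2(np.hypot(q[:,0],q[:,1]),q[:,2]); a=np.arctan2(q[:,1],q[:,0])
    return np.c_[c['cx']+c['fx']*th*np.cos(a),c['cy']+c['fy']*th*np.sin(a)]
def fitw(L,uv,x0,pos,rt):
    L=np.array(L,float)/1000; uv=np.array(uv,float)
    def W(p):
        c,s=np.cos(p[2]),np.sin(p[2]); return np.c_[p[0]+c*L[:,0]-s*L[:,1],p[1]+s*L[:,0]+c*L[:,1],L[:,2]]
    r=least_squares(lambda p:(projw(W(p),pos,rt)-uv).ravel(),x0,loss='soft_l1',f_scale=0.5)
    return r.x,projw(W(r.x),pos,rt)-uv
E
python3 - <<'E'
from h import *
z=np.load("pics/w1.npz");f=np.load("fit.npz")
uv=np.array([(30,22),(334,24),(320,566),(48,567),(262,89)])/2.7+[195,35]
b,e=fitw([(-50,95,22),(50,95,22),(50,-95,22),(-50,-95,22),(25,70,22)],uv,f['b'],z['pos'],z['rot'])
print(b,e.round(1).tolist(),"grip",T(b,(0,-45)),"mark",T(b,(25,70)))
uv=np.r_[[(221/1.5,30/1.5),(673/1.5,14/1.5)],np.array([(350,125)])/6+[350,40],[(643/1.5,163/1.5)]]
p,e=fitw([(-165,165,12),(145,165,12),(30,85,112),(100,55,28)],uv,f['p'],z['pos'],z['rot'])
print(p,e.round(1).tolist(),"tip",T(p,(30,85)))
print(f['p'],f['b'])
E
```

```text
[ 0.48901847  0.0034398  -0.08015721] [[-0.5, -0.8], [1.2, -1.7], [1.4, 1.7], [-1.0, 1.8], [-0.1, 0.1]] grip [ 0.48541526 -0.04141571] mark [0.5195432  0.07121326]
[ 0.55369503 -0.0235905   0.01091129] [[-2.7, -0.1], [-0.5, 0.5], [0.2, -0.3], [4.5, 0.3]] tip [0.5827658  0.06173177]
[ 0.55307801 -0.0223443   0.00948748] [ 0.48750211  0.00419594 -0.08540836]
```

```bash
python3 -m creep '[{"dx":0.001,"dy":0.015,"dz":-0.001,"rx":0,"ry":0,"rz":0,"gripper":1},{"dx":0.001,"dy":0.035,"dz":-0.001,"rx":0,"ry":0,"rz":0,"gripper":1},{"dx":0.001,"dy":0.055,"dz":-0.001,"rx":0,"ry":0,"rz":0,"gripper":1},{"dx":0.001,"dy":0.072,"dz":-0.001,"rx":0,"ry":0,"rz":0,"gripper":1},{"dx":0.001,"dy":0.084,"dz":-0.001,"rx":0,"ry":0,"rz":0,"gripper":1},{"dx":0.001,"dy":0.091,"dz":-0.001,"rx":0,"ry":0,"rz":0,"gripper":1},{"dx":0.001,"dy":0.093,"dz":-0.001,"rx":0,"ry":0,"rz":0,"gripper":1},{"dx":0.001,"dy":0.093,"dz":-0.001,"rx":0,"ry":0,"rz":0,"gripper":1}]' && python3 - <<'E'
from h import *
from cell import *
p,d=read_camera("side")
cv2.imwrite("pics/s2.png",cv2.resize(p[170:250,190:330,::-1],None,fx=5,fy=5,interpolation=cv2.INTER_CUBIC))
E
```

```text
time: 3.28
tool_pos: [0.4848, -0.0414, 0.0469]
tool_rot: [-1.571, -0.001, -0.085]
contact_force: [0.2, 0.0, 0.0]
opening: 0.0917
```

View pics/s2.png

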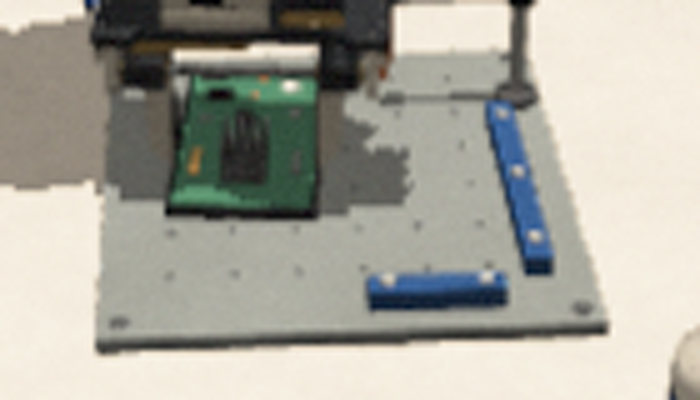

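```bash
python3 -m creep '[{"dx":0,"dy":0,"dz":0,"rx":0,"ry":0,"rz":0,"gripper":0.5},{"dx":0,"dy":0,"dz":0,"rx":0,"ry":0,"rz":0,"gripper":0.4},{"dx":0,"dy":0,"dz":0,"rx":0,"ry":0,"rz":0,"gripper":0.35},{"dx":0,"dy":0,"dz":0,"rx":0,"ry":0,"rz":0,"gripper":0.3},{"dx":0,"dy":0,"dz":0,"rx":0,"ry":0,"rz":0,"gripper":0.2},{"dx":0,"dy":0,"dz":0,"rx":0,"ry":0,"rz":0,"gripper":0.1},{"dx":0,"dy":0,"dz":0,"rx":0,"ry":0,"rz":0,"gripper":0.1},{"dx":0,"dy":0,"dz":0,"rx":0,"ry":0,"rz":0,"gripper":0.1}]' 40 && python3 - <<'E'
from h import *
from cell import *
s=status.observe();print(s['tool_pos'],s['tool_rot'],s['contact_force'],s['torque'],s['opening'])
p,d=read_camera("wrist");np.savez("pics/w3.npz",p=p,d=d,pos=s['tool_pos'],rot=s['tool_rot'])
cv2.imwrite("pics/w3.png",cv2.resize(p[:,:,::-1],None,fx=1.5,fy=1.5))
p,d=read_camera("top");cv2.imwrite("pics/t3.png",cv2.resize(p[140:260,185:325,::-1],None,fx=5,fy=5,interpolation=cv2.INTER_CUBIC))
E
```

```text
time: 4.32
tool_pos: [0.4845, -0.0414, 0.0467]
tool_rot: [-1.571, 0.0, -0.085]
contact_force: [-0.7, 0.1, -0.4]
opening: 0.0301
[ 0.48448697 -0.04141578  0.04667948] [-1.57069647e+00  2.23796916e-04 -8.49381785e-02] [-0.73837155  0.07557798 -0.37038462] [-0.07883796  0.24359608  0.0091601 ] 0.030080002602107758
```

View pics/w3.png

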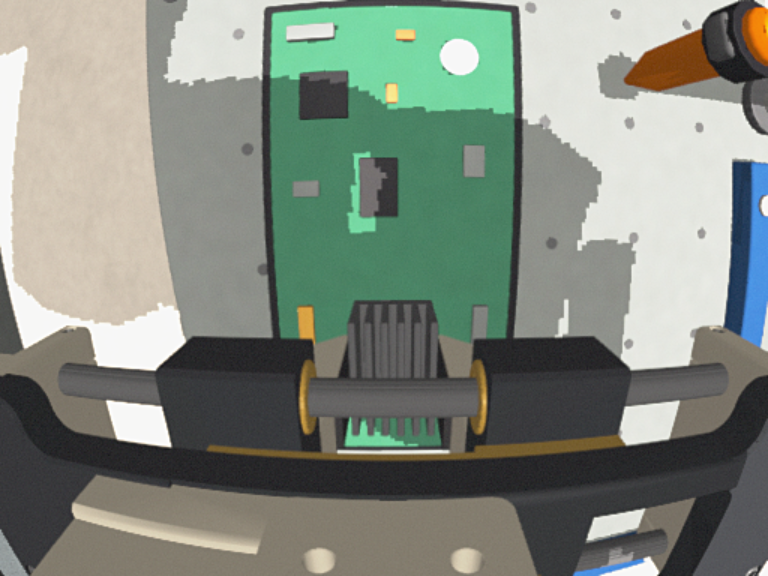

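View pics/t3.png

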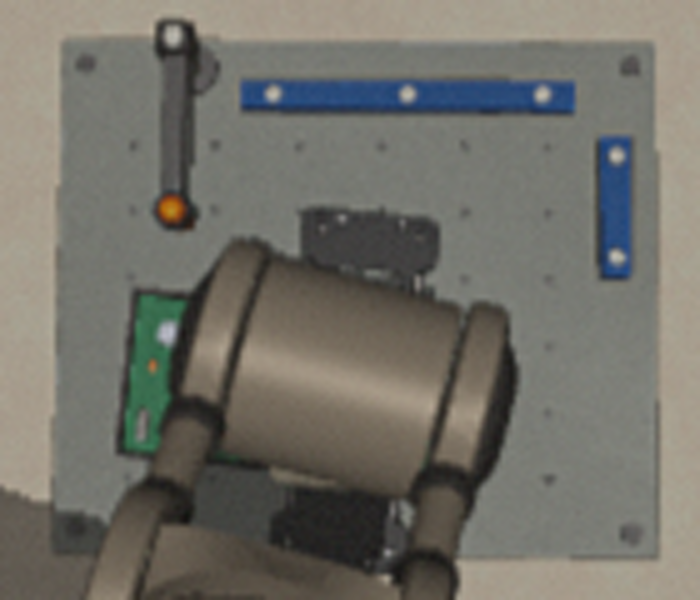

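```bash
python3 -m creep '[{"dx":0.002,"dy":0,"dz":0,"rx":0,"ry":-0.002,"rz":0,"gripper":0.1},{"dx":0.006,"dy":0,"dz":-0.0004,"rx":0,"ry":-0.008,"rz":0,"gripper":0.1},{"dx":0.012,"dy":0,"dz":-0.0008,"rx":0,"ry":-0.016,"rz":0,"gripper":0.1},{"dx":0.019,"dy":0,"dz":-0.0013,"rx":0,"ry":-0.024,"rz":0,"gripper":0.1},{"dx":0.026,"dy":0,"dz":-0.0018,"rx":0,"ry":-0.033,"rz":0,"gripper":0.1},{"dx":0.033,"dy":0,"dz":-0.0023,"rx":0,"ry":-0.042,"rz":0,"gripper":0.1},{"dx":0.04,"dy":0,"dz":-0.0028,"rx":0,"ry":-0.051,"rz":0,"gripper":0.1},{"dx":0.047,"dy":0,"dz":-0.0033,"rx":0,"ry":-0.06,"rz":0,"gripper":0.1},{"dx":0.054,"dy":0,"dz":-0.0038,"rx":0,"ry":-0.069,"rz":0,"gripper":0.1},{"dx":0.061,"dy":0,"dz":-0.0043,"rx":0,"ry":-0.078,"rz":0,"gripper":0.1},{"dx":0.067,"dy":0,"dz":-0.0047,"rx":0,"ry":-0.085,"rz":0,"gripper":0.1},{"dx":0.071,"dy":0,"dz":-0.005,"rx":0,"ry":-0.09,"rz":0,"gripper":0.1},{"dx":0.074,"dy":0,"dz":-0.0053,"rx":0,"ry":-0.094,"rz":0,"gripper":0.1},{"dx":0.075,"dy":0,"dz":-0.0053,"rx":0,"ry":-0.095,"rz":0,"gripper":0.1},{"dx":0.075,"dy":0,"dz":-0.0053,"rx":0,"ry":-0.095,"rz":0,"gripper":0.1},{"dx":0.075,"dy":0,"dz":-0.0053,"rx":0,"ry":-0.095,"rz":0,"gripper":0.1}]' && python3 - <<'E'
from h import *
from cell import *
s=status.observe();print(s['tool_pos'],s['tool_rot'],s['contact_force'],s['torque'],s['opening'])
p,d=read_camera("wrist");np.savez("pics/w4.npz",p=p,d=d,pos=s['tool_pos'],rot=s['tool_rot'])
cv2.imwrite("pics/w4.png",cv2.resize(p[:,:,::-1],None,fx=1.5,fy=1.5))
cv2.imwrite("pics/w4c.png",cv2.resize(p[0:90,260:400,::-1],None,fx=5,fy=5,interpolation=cv2.INTER_CUBIC))
p,d=read_camera("top");cv2.imwrite("pics/t4.png",cv2.resize(p[140:260,185:325,::-1],None,fx=5,fy=5,interpolation=cv2.INTER_CUBIC))
p,d=read_camera("side");cv2.imwrite("pics/s4.png",cv2.resize(p[150:250,190:330,::-1],None,fx=5,fy=5,interpolation=cv2.INTER_CUBIC))
E
```

```text
time: 6.42
tool_pos: [0.559, -0.0531, 0.0467]
tool_rot: [-1.571, -0.0, 0.01]
contact_force: [0.4, -0.6, -0.8]
opening: 0.0299
[ 0.55900671 -0.05314652  0.04669461] [-1.57083674e+00 -4.81135333e-04  9.94099988e-03] [ 0.38814124 -0.5922873  -0.7541586 ] [-0.14410467  0.14443526  0.04924183] 0.02994603706117525
```

View pics/w4.png

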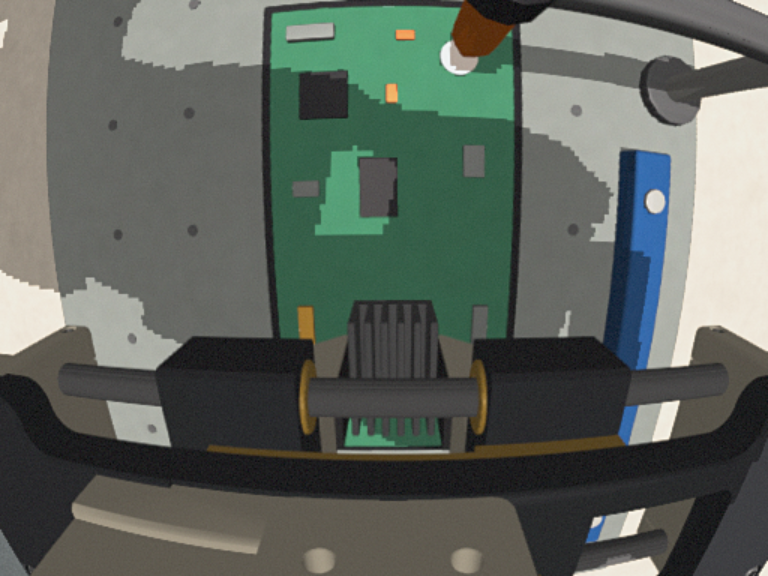

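View pics/w4c.png

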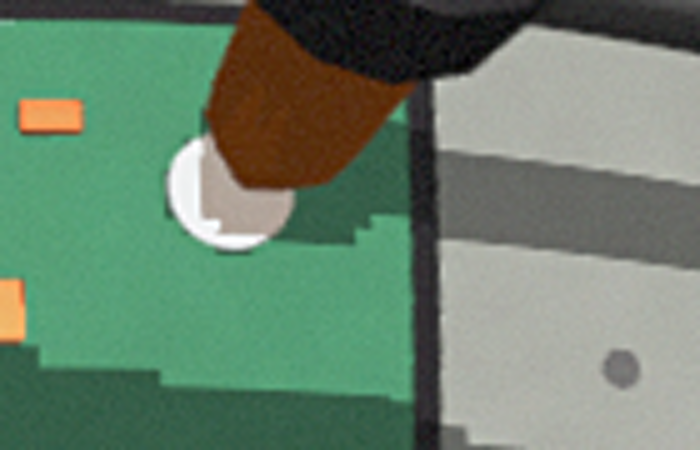

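View pics/t4.png

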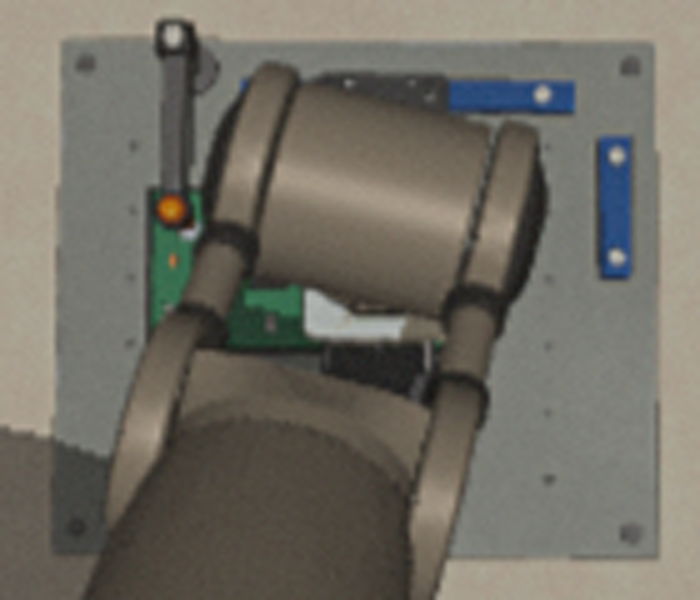

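View pics/s4.png

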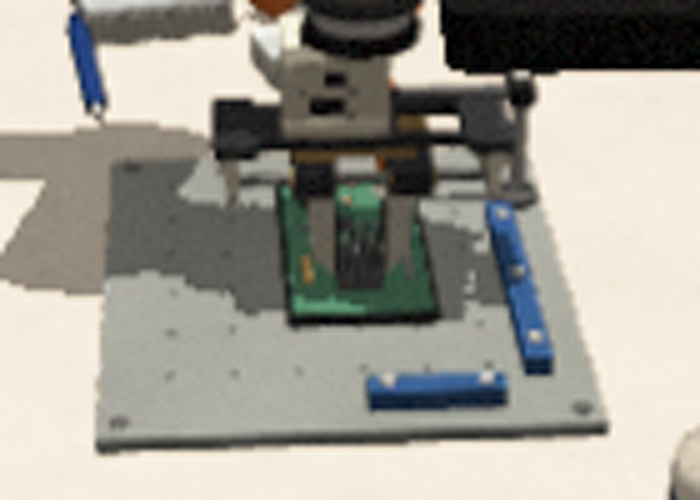

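```bash
python3 - <<'E'
from h import *
z=np.load("pics/w4.npz");pos,rt=z['pos'],z['rot']
def c(P): return (projw(P,pos,rt)-[260,0])*5
a=np.array([0.5825,0.0623])
print("tip z30",c([[*a,.03]]), "z22",c([[*a,.022]]))
R=rot(rt);m=pos+R@[.025,0,.115];m[2]=.022
print("mark ideal",m,c([m]))
# observed disc centre -> world at z=.022 
from scipy.optimize import least_squares as ls
uv=np.array([231,190])
r=ls(lambda q:(c([[q[0],q[1],.022]])-uv).ravel(),a).x;print("disc obs world",r)
# tip lower circle radius r
for rr in (.002,.003,.004,.0045):
    th=np.linspace(0,2*np.pi,9)[:-1]
    print(rr,c([[a[0]+rr*np.cos(t),a[1]+rr*np.sin(t),.03] for t in th]).round().tolist())
E
python3 - <<'E'
import numpy as np,cv2
z=np.load("pics/w4.npz")
cv2.imwrite("pics/w4d.png",cv2.resize(z['p'][10:60,285:350,::-1],None,fx=12,fy=12,interpolation=cv2.INTER_CUBIC))
d=z['d'];print(d[15:42:3,300:330:3].round(3))
E
```

```text
tip z30 [[233.16295418 175.82305438]] z22 [[222.6685214  194.28070076]]
mark ideal [0.58286228 0.06209632 0.022     ] [[225.87316951 196.14892344]]
disc obs world [0.5834448  0.06288036]
0.002 [[252.0, 177.0], [246.0, 165.0], [233.0, 159.0], [220.0, 163.0], [215.0, 175.0], [220.0, 187.0], [233.0, 193.0], [246.0, 189.0]]
0.003 [[261.0, 178.0], [253.0, 159.0], [233.0, 150.0], [213.0, 156.0], [205.0, 174.0], [214.0, 193.0], [233.0, 202.0], [253.0, 195.0]]
0.004 [[270.0, 178.0], [259.0, 153.0], [233.0, 142.0], [207.0, 150.0], [196.0, 174.0], [207.0, 199.0], [233.0, 210.0], [259.0, 202.0]]
0.0045 [[275.0, 179.0], [262.0, 151.0], [233.0, 137.0], [204.0, 147.0], [191.0, 173.0], [204.0, 202.0], [233.0, 215.0], [263.0, 205.0]]
[[0.144 0.114 0.104 0.101 0.099 0.096 0.094 0.093 0.091 0.09 ]
 [0.144 0.111 0.107 0.103 0.102 0.098 0.096 0.    0.095 0.094]
 [0.147 0.115 0.109 0.105 0.103 0.102 0.101 0.1   0.097 0.098]
 [0.146 0.117 0.111 0.109 0.107 0.105 0.103 0.101 0.101 0.1  ]
 [0.146 0.119 0.114 0.111 0.108 0.108 0.107 0.105 0.105 0.105]
 [0.147 0.145 0.117 0.115 0.    0.111 0.109 0.109 0.108 0.109]
 [0.146 0.147 0.124 0.117 0.116 0.116 0.113 0.114 0.114 0.115]
 [0.147 0.148 0.148 0.128 0.121 0.121 0.117 0.119 0.12  0.147]
 [0.148 0.148 0.148 0.149 0.    0.148 0.149 0.149 0.148 0.148]]
```

View pics/w4d.png

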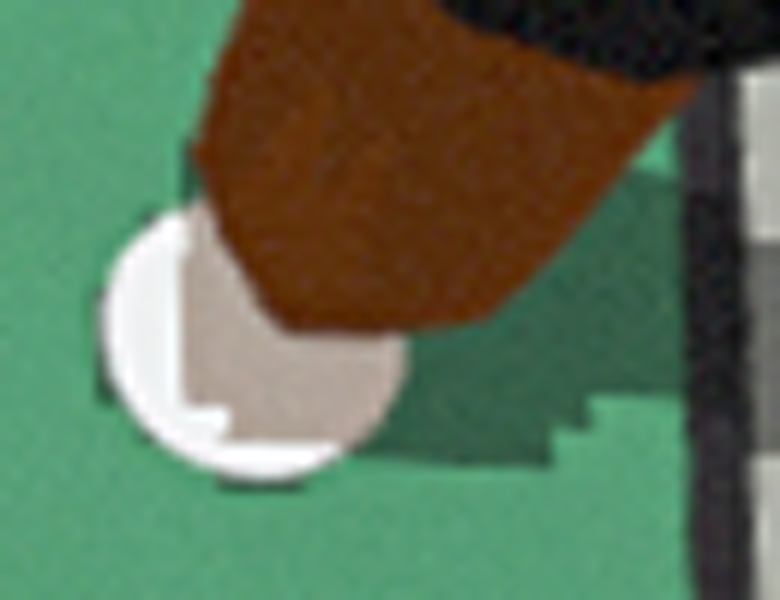

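```bash
python3 - <<'E'
from h import *
z=np.load("pics/w4.npz");pos,rt,d,p=z['pos'],z['rot'],z['d'],z['p'].astype(int)
c=get_calibration("wrist");M=c['mount']
v,u=np.mgrid[0:60,285:360]
x=(u-c['cx']);y=(v-c['cy']);r=np.hypot(x,y);th=r/c['fx'];D=d[0:60,285:360]
Z=D;rho=Z*np.tan(th)
q=np.stack([rho*x/r,rho*y/r,Z],-1)
W=((q@M[:3,:3].T+M[:3,3])@rot(rt).T)+pos
def at(m,name):
    w=W[m&(D>0)];print(name,len(w),w.mean(0),w.min(0),w.max(0))
P=p[0:60,285:360]
br=(P[...,0]>P[...,2]+50)&(P[...,0]<130)&(P[...,1]<80)
w=W[br&(D>0)]
for a,b in[(.028,.032),(.032,.036),(.036,.040),(.04,.045),(.045,.05),(.05,.06),(.06,.07)]:
    k=w[(w[:,2]>=a)&(w[:,2]<b)]
    if len(k): 
        print(a,len(k),k[:,:2].mean(0).round(4),"x",k[:,0].min().round(4),k[:,0].max().round(4),"y",k[:,1].min().round(4),k[:,1].max().round(4))
        if len(k)>6 :
            f=least_squares(lambda s:np.hypot(k[:,0]-s[0],k[:,1]-s[1])-s[2],[.583,.062,.006],loss='soft_l1',f_scale=.0005).x;print("  circle",f.round(4))
wd=W[(P.min(-1)>215)&(D>0)];print("white",wd.mean(0).round(4),wd.max(0).round(4),wd.min(0).round(4))
E
```

```text
0.04 3 [0.5815 0.0584] x 0.5811 0.582 y 0.0572 0.0593
0.045 4 [0.5801 0.0578] x 0.579 0.5813 y 0.0574 0.0585
0.05 128 [0.5809 0.0567] x 0.5761 0.5895 y 0.0542 0.0638
  circle [0.5837 0.0621 0.0072]
0.06 247 [0.5808 0.0568] x 0.5761 0.5892 y 0.0542 0.0641
  circle [0.5837 0.0622 0.0073]
white [0.5793 0.0614 0.0235] [0.5864 0.0684 0.0252] [0.5763 0.056  0.0216]
```

```bash
python3 -m creep '[{"dx":0,"dy":0,"dz":0,"rx":0,"ry":0,"rz":0,"gripper":0.1},{"dx":0,"dy":0,"dz":0,"rx":0,"ry":0,"rz":0,"gripper":0.1},{"dx":0,"dy":0,"dz":0,"rx":0,"ry":0,"rz":0,"gripper":0.1},{"dx":0,"dy":0,"dz":0,"rx":0,"ry":0,"rz":0,"gripper":0.1},{"dx":0,"dy":0,"dz":0,"rx":0,"ry":0,"rz":0,"gripper":0.1},{"dx":0,"dy":0,"dz":0,"rx":0,"ry":0,"rz":0,"gripper":0.1},{"dx":0,"dy":0,"dz":0,"rx":0,"ry":0,"rz":0,"gripper":0.1},{"dx":0,"dy":0,"dz":0,"rx":0,"ry":0,"rz":0,"gripper":0.1},{"dx":0,"dy":0,"dz":0,"rx":0,"ry":0,"rz":0,"gripper":0.1},{"dx":0,"dy":0,"dz":0,"rx":0,"ry":0,"rz":0,"gripper":0.1},{"dx":0,"dy":0,"dz":0,"rx":0,"ry":0,"rz":0,"gripper":0.1},{"dx":0,"dy":0,"dz":0,"rx":0,"ry":0,"rz":0,"gripper":0.1}]'
```

```text
time: 8.07
tool_pos: [0.5589, -0.0531, 0.0467]
tool_rot: [-1.571, -0.0, 0.01]
contact_force: [0.6, -0.3, -1.9]
opening: 0.0295
```

```bash
python3 -m creep '[{"dx":0.001,"dy":0.0002,"dz":-0.002,"rx":0,"ry":0,"rz":0,"gripper":0.1},{"dx":0.003,"dy":0.0002,"dz":-0.006,"rx":0,"ry":0,"rz":0,"gripper":0.1},{"dx":0.0065,"dy":0.0002,"dz":-0.012,"rx":0,"ry":0,"rz":0,"gripper":0.1},{"dx":0.0105,"dy":0.0002,"dz":-0.019,"rx":0,"ry":0,"rz":0,"gripper":0.1},{"dx":0.0145,"dy":0.0002,"dz":-0.026,"rx":0,"ry":0,"rz":0,"gripper":0.1},{"dx":0.0185,"dy":0.0002,"dz":-0.033,"rx":0,"ry":0,"rz":0,"gripper":0.1},{"dx":0.0225,"dy":0.0002,"dz":-0.04,"rx":0,"ry":0,"rz":0,"gripper":0.1},{"dx":0.0265,"dy":0.0002,"dz":-0.047,"rx":0,"ry":0,"rz":0,"gripper":0.1},{"dx":0.0305,"dy":0.0002,"dz":-0.054,"rx":0,"ry":0,"rz":0,"gripper":0.1},{"dx":0.0345,"dy":0.0002,"dz":-0.062,"rx":0,"ry":0,"rz":0,"gripper":0.1},{"dx":0.0375,"dy":0.0002,"dz":-0.069,"rx":0,"ry":0,"rz":0,"gripper":0.1},{"dx":0.0395,"dy":0.0002,"dz":-0.073,"rx":0,"ry":0,"rz":0,"gripper":0.1},{"dx":0.0407,"dy":0.0002,"dz":-0.0755,"rx":0,"ry":0,"rz":0,"gripper":0.1},{"dx":0.041,"dy":0.0002,"dz":-0.076,"rx":0,"ry":0,"rz":0,"gripper":0.1},{"dx":0.041,"dy":0.0002,"dz":-0.076,"rx":0,"ry":0,"rz":0,"gripper":0.1},{"dx":0.041,"dy":0.0002,"dz":-0.076,"rx":0,"ry":0,"rz":0,"gripper":0.1}]' && python3 - <<'E'
from h import *
from cell import *
s=status.observe();print(s['time'],s['tool_pos'],s['tool_rot'],s['contact_force'],s['torque'],s['opening'])
p,d=read_camera("wrist");np.savez("pics/w5.npz",p=p,d=d,pos=s['tool_pos'],rot=s['tool_rot'])
cv2.imwrite("pics/w5.png",cv2.resize(p[:,:,::-1],None,fx=1.5,fy=1.5))
p,d=read_camera("side");cv2.imwrite("pics/s5.png",cv2.resize(p[170:250,220:320,::-1],None,fx=7,fy=7,interpolation=cv2.INTER_CUBIC))
E
```

```text
time: 10.07
tool_pos: [0.6008, -0.129, 0.0467]
tool_rot: [-1.571, -0.0, 0.01]
contact_force: [-0.7, 2.4, 5.0]
opening: 0.0295
10.075 [ 0.60084198 -0.12904945  0.04666623] [-1.57100739e+00 -3.70564161e-04  9.94880221e-03] [-0.68988424  2.38221864  4.95264806] [1.62576352e-01 3.70877511e-01 1.95257664e-04] 0.02946644693223518
```

View pics/w5.png

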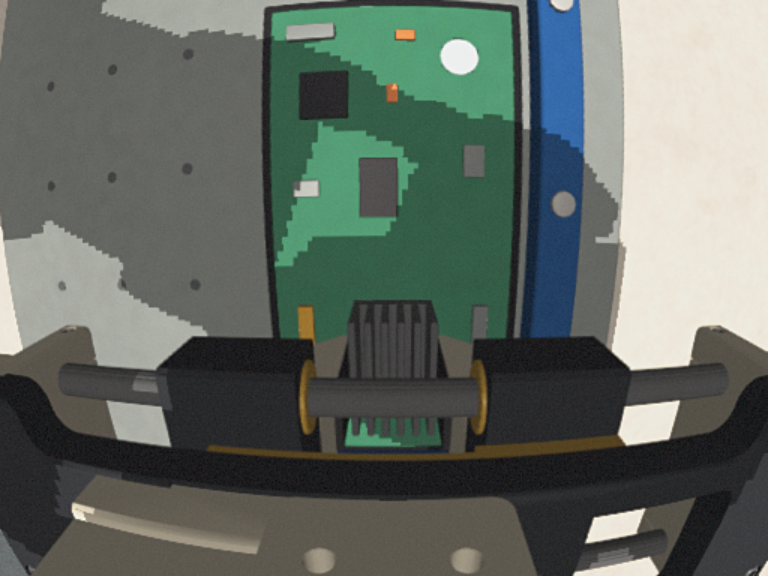

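View pics/s5.png

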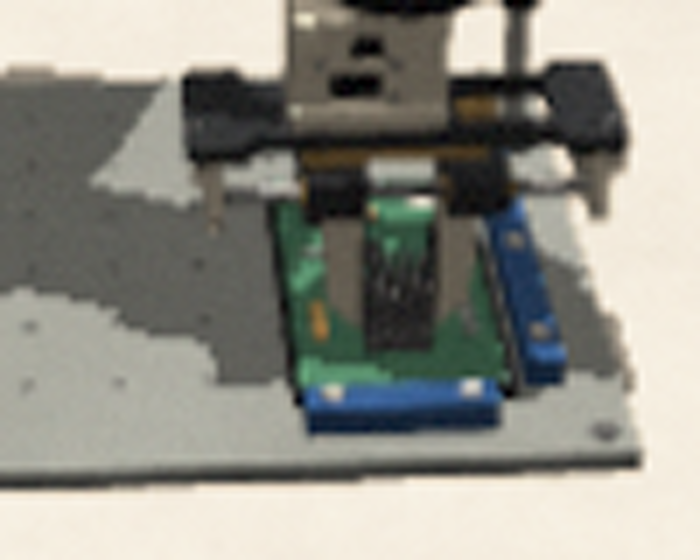

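```bash
python3 -m creep '[{"dx":0.0003,"dy":-0.0001,"dz":-0.0003,"rx":0,"ry":0,"rz":0,"gripper":0.1},{"dx":0.0008,"dy":-0.0001,"dz":-0.0008,"rx":0,"ry":0,"rz":0,"gripper":0.1},{"dx":0.0013,"dy":-0.0001,"dz":-0.0013,"rx":0,"ry":0,"rz":0,"gripper":0.1},{"dx":0.0018,"dy":-0.0001,"dz":-0.0018,"rx":0,"ry":0,"rz":0,"gripper":0.1},{"dx":0.0022,"dy":-0.0001,"dz":-0.0022,"rx":0,"ry":0,"rz":0,"gripper":0.1},{"dx":0.0025,"dy":-0.0001,"dz":-0.0025,"rx":0,"ry":0,"rz":0,"gripper":0.1},{"dx":0.0025,"dy":-0.0001,"dz":-0.0025,"rx":0,"ry":0,"rz":0,"gripper":0.1}]'
```

```text
time: 11.05
tool_pos: [0.6032, -0.1314, 0.0467]
tool_rot: [-1.571, -0.0, 0.01]
contact_force: [-0.7, 0.2, 4.4]
opening: 0.0297
```

Now probe the side stop in small steps, watching the force.

```bash
python3 -m creep '[{"dx":0,"dy":0,"dz":-0.0003,"rx":0,"ry":0,"rz":0,"gripper":0.1},{"dx":0,"dy":0,"dz":-0.0006,"rx":0,"ry":0,"rz":0,"gripper":0.1},{"dx":0,"dy":0,"dz":-0.0009,"rx":0,"ry":0,"rz":0,"gripper":0.1},{"dx":0,"dy":0,"dz":-0.0009,"rx":0,"ry":0,"rz":0,"gripper":0.1}]';  python3 -m creep '[{"dx":0,"dy":0,"dz":-0.0003,"rx":0,"ry":0,"rz":0,"gripper":0.1},{"dx":0,"dy":0,"dz":-0.0006,"rx":0,"ry":0,"rz":0,"gripper":0.1},{"dx":0,"dy":0,"dz":-0.0006,"rx":0,"ry":0,"rz":0,"gripper":0.1}]'
```

```text
time: 11.55
tool_pos: [0.6034, -0.1321, 0.0467]
tool_rot: [-1.571, -0.001, 0.01]
contact_force: [0.5, 3.1, 4.8]
opening: 0.0296
time: 11.92
tool_pos: [0.6034, -0.1327, 0.0467]
tool_rot: [-1.571, -0.0, 0.01]
contact_force: [-0.7, 1.7, 5.3]
opening: 0.0297
```

```bash
python3 -m creep '[{"dx":0,"dy":0,"dz":-0.0003,"rx":0,"ry":0,"rz":0,"gripper":0.1},{"dx":0,"dy":0,"dz":-0.0006,"rx":0,"ry":0,"rz":0,"gripper":0.1},{"dx":0,"dy":0,"dz":-0.0006,"rx":0,"ry":0,"rz":0,"gripper":0.1}]';  python3 -m creep '[{"dx":0.0003,"dy":0,"dz":0,"rx":0,"ry":0,"rz":0,"gripper":0.1},{"dx":0.0006,"dy":0,"dz":0,"rx":0,"ry":0,"rz":0,"gripper":0.1},{"dx":0.0006,"dy":0,"dz":0,"rx":0,"ry":0,"rz":0,"gripper":0.1}]'
```

```text
time: 12.3
tool_pos: [0.6034, -0.1332, 0.0467]
tool_rot: [-1.571, -0.0, 0.01]
contact_force: [-1.0, 2.0, 5.2]
opening: 0.0299
time: 12.68
tool_pos: [0.6034, -0.1332, 0.0467]
tool_rot: [-1.571, 0.001, 0.01]
contact_force: [-1.9, 2.6, 6.4]
opening: 0.0298
```

```bash
python3 -m creep '[{"dx":0.0003,"dy":0,"dz":0,"rx":0,"ry":0,"rz":0,"gripper":0.1},{"dx":0.0006,"dy":0,"dz":0,"rx":0,"ry":0,"rz":0,"gripper":0.1},{"dx":0.0006,"dy":0,"dz":0,"rx":0,"ry":0,"rz":0,"gripper":0.1}]';  python3 -m creep '[{"dx":0,"dy":0,"dz":-0.0003,"rx":0,"ry":0,"rz":0,"gripper":0.1},{"dx":0,"dy":0,"dz":-0.0006,"rx":0,"ry":0,"rz":0,"gripper":0.1},{"dx":0,"dy":0,"dz":-0.0006,"rx":0,"ry":0,"rz":0,"gripper":0.1}]'; python3 - <<'E'
from h import *
from cell import *
s=status.observe();print(s['time'],s['tool_pos'],s['tool_rot'],s['contact_force'],s['torque'],s['opening'])
p,d=read_camera("side");cv2.imwrite("pics/s6.png",cv2.resize(p[170:250,220:320,::-1],None,fx=7,fy=7,interpolation=cv2.INTER_CUBIC))
p,d=read_camera("wrist");cv2.imwrite("pics/w6.png",cv2.resize(p[:,:,::-1],None,fx=1.5,fy=1.5))
E
```

```text
time: 13.05
tool_pos: [0.6038, -0.1332, 0.0467]
tool_rot: [-1.57, 0.001, 0.01]
contact_force: [-4.1, 1.9, 6.8]
opening: 0.0295
time: 13.42
tool_pos: [0.6039, -0.1333, 0.0467]
tool_rot: [-1.57, 0.001, 0.01]
contact_force: [-3.5, 4.0, 7.2]
opening: 0.0295
13.425 [ 0.60387244 -0.13325983  0.04668288] [-1.56970740e+00  1.11878174e-03  9.77291766e-03] [-3.45748656  3.95149955  7.20137521] [ 0.58688364  0.48212918 -0.134573  ] 0.02951424013006036
```

View pics/s6.png

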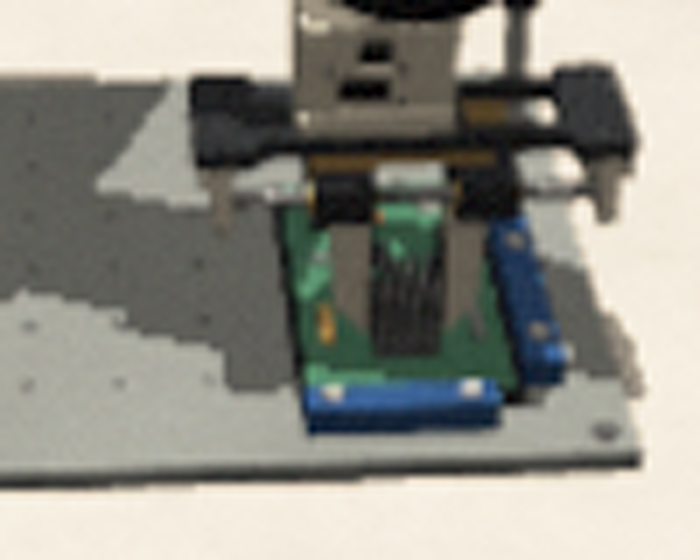

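View pics/w6.png

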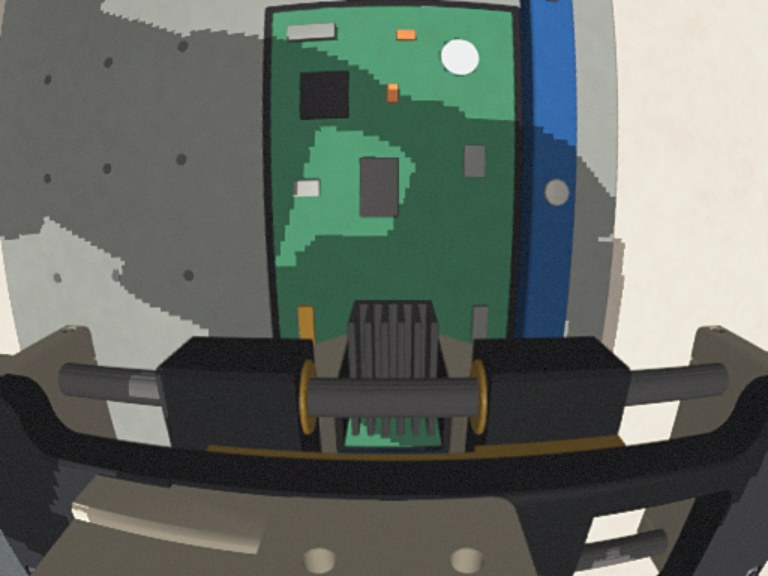

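```bash
python3 -m creep '[{"dx":0.0003,"dy":0,"dz":-0.0003,"rx":0,"ry":0,"rz":0,"gripper":0.1},{"dx":0.0005,"dy":0,"dz":-0.0005,"rx":0,"ry":0,"rz":0,"gripper":0.1},{"dx":0.0005,"dy":0,"dz":-0.0005,"rx":0,"ry":0,"rz":0,"gripper":0.1}]';  python3 -c "
from cell import *
s=status.observe();print(s['tool_pos'],s['tool_rot'],s['contact_force'],s['torque'])"
python3 -m creep '[{"dx":0.0003,"dy":0,"dz":-0.0003,"rx":0,"ry":0,"rz":0,"gripper":0.1},{"dx":0.0005,"dy":0,"dz":-0.0005,"rx":0,"ry":0,"rz":0,"gripper":0.1},{"dx":0.0005,"dy":0,"dz":-0.0005,"rx":0,"ry":0,"rz":0,"gripper":0.1}]';  python3 -c "
from cell import *
s=status.observe();print(s['tool_pos'],s['tool_rot'],s['contact_force'],s['torque'])"
```

```text
time: 13.9
tool_pos: [0.6041, -0.1333, 0.0467]
tool_rot: [-1.569, 0.002, 0.01]
contact_force: [-4.7, 5.4, 8.4]
opening: 0.0297
[ 0.60408247 -0.13332321  0.04667518] [-1.56900547  0.00181913  0.00962282] [-4.70602088  5.43460118  8.36997686] [ 0.79927515  0.55046804 -0.19478666]
time: 14.28
tool_pos: [0.6043, -0.1334, 0.0467]
tool_rot: [-1.568, 0.003, 0.01]
contact_force: [-5.0, 7.7, 9.6]
opening: 0.0294
[ 0.60428634 -0.13336655  0.04667891] [-1.56825867  0.00251911  0.00952544] [-4.99788428  7.68395484  9.5942758 ] [ 1.0783046  0.6635746 -0.2528859]
```

```bash
python3 -m creep '[{"dx":0.0001,"dy":0,"dz":0,"rx":0,"ry":0.001,"rz":0,"gripper":0.1},{"dx":0.0002,"dy":0,"dz":0,"rx":0,"ry":0.002,"rz":0,"gripper":0.1},{"dx":0.0003,"dy":0,"dz":0,"rx":0,"ry":0.003,"rz":0,"gripper":0.1},{"dx":0.0003,"dy":0,"dz":0,"rx":0,"ry":0.003,"rz":0,"gripper":0.1}]';  python3 -c "
from cell import *
s=status.observe();print(s['tool_pos'],s['tool_rot'],s['contact_force'],s['torque'])"
python3 -m creep '[{"dx":0.0001,"dy":0,"dz":0,"rx":0,"ry":0.001,"rz":0,"gripper":0.1},{"dx":0.0002,"dy":0,"dz":0,"rx":0,"ry":0.002,"rz":0,"gripper":0.1},{"dx":0.0003,"dy":0,"dz":0,"rx":0,"ry":0.003,"rz":0,"gripper":0.1},{"dx":0.0003,"dy":0,"dz":0,"rx":0,"ry":0.003,"rz":0,"gripper":0.1}]';  python3 -c "
from cell import *
s=status.observe();print(s['tool_pos'],s['tool_rot'],s['contact_force'],s['torque'])"
```

```text
time: 14.78
tool_pos: [0.6046, -0.1334, 0.0467]
tool_rot: [-1.568, 0.003, 0.007]
contact_force: [-5.5, 9.0, 9.4]
opening: 0.0294
[ 0.60458164 -0.13340147  0.04668042] [-1.56846219  0.0025652   0.00700076] [-5.48618804  8.97743669  9.37235527] [ 1.01412916  0.67317107 -0.05295488]
time: 15.28
tool_pos: [0.6049, -0.1334, 0.0467]
tool_rot: [-1.569, 0.002, 0.004]
contact_force: [-5.2, 7.9, 9.7]
opening: 0.0296
[ 0.60492832 -0.13336067  0.04669615] [-1.56858603  0.00249834  0.00443993] [-5.16661942  7.89821485  9.74958905] [1.05905965 0.65102646 0.09118355]
```

```bash
python3 -m creep '[{"dx":0,"dy":-0.0001,"dz":0.0004,"rx":0,"ry":-0.002,"rz":0,"gripper":0.1},{"dx":0,"dy":-0.0002,"dz":0.0008,"rx":0,"ry":-0.004,"rz":0,"gripper":0.1},{"dx":0,"dy":-0.0003,"dz":0.0012,"rx":0,"ry":-0.006,"rz":0,"gripper":0.1},{"dx":0,"dy":-0.0003,"dz":0.0012,"rx":0,"ry":-0.006,"rz":0,"gripper":0.1}]';  python3 - <<'E'
from h import *
from cell import *
s=status.observe();print(s['tool_pos'],s['tool_rot'],s['contact_force'],s['torque'])
p,d=read_camera("wrist");np.savez("pics/w7.npz",p=p,d=d,pos=s['tool_pos'],rot=s['tool_rot'])
cv2.imwrite("pics/w7.png",cv2.resize(p[0:230,310:410,::-1],None,fx=4,fy=2.6,interpolation=cv2.INTER_CUBIC))
E
```

```text
time: 15.78
tool_pos: [0.605, -0.1333, 0.0467]
tool_rot: [-1.57, 0.002, 0.009]
contact_force: [-4.9, 3.3, 6.4]
opening: 0.0295
[ 0.60501666 -0.13333375  0.04669574] [-1.56985397  0.00212349  0.00941505] [-4.85467695  3.29087857  6.44694848] [ 0.39424976  0.51532269 -0.2341376 ]
```

View pics/w7.png

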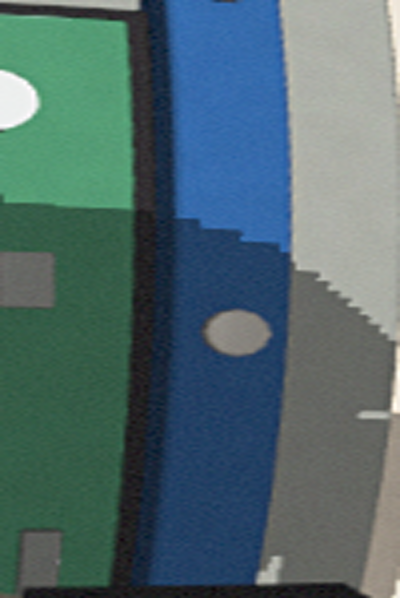

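```bash
python3 -m creep '[{"dx":0.0003,"dy":0,"dz":0,"rx":0,"ry":0,"rz":0,"gripper":0.1},{"dx":0.0006,"dy":0,"dz":0,"rx":0,"ry":0,"rz":0,"gripper":0.1},{"dx":0.0006,"dy":0,"dz":0,"rx":0,"ry":0,"rz":0,"gripper":0.1}]';  python3 -c "
from cell import *
s=status.observe();print(s['tool_pos'],s['tool_rot'],s['contact_force'],s['torque'])"
python3 -m creep '[{"dx":0.0003,"dy":0,"dz":0,"rx":0,"ry":0,"rz":0,"gripper":0.1},{"dx":0.0006,"dy":0,"dz":0,"rx":0,"ry":0,"rz":0,"gripper":0.1},{"dx":0.0006,"dy":0,"dz":0,"rx":0,"ry":0,"rz":0,"gripper":0.1}]';  python3 -c "
from cell import *
s=status.observe();print(s['tool_pos'],s['tool_rot'],s['contact_force'],s['torque'])"
```

```text
time: 16.2
tool_pos: [0.605, -0.1333, 0.0467]
tool_rot: [-1.57, 0.003, 0.009]
contact_force: [-5.9, 3.3, 8.0]
opening: 0.0298
[ 0.60503821 -0.13328938  0.04668763] [-1.56965149  0.00344413  0.00948714] [-5.85378856  3.28422571  8.00654027] [ 0.3091235   0.78934826 -0.26252634]
time: 16.58
tool_pos: [0.6051, -0.1333, 0.0467]
tool_rot: [-1.569, 0.005, 0.009]
contact_force: [-8.8, 2.4, 9.3]
opening: 0.0296
[ 0.60506603 -0.13330478  0.04669283] [-1.56949424  0.0047181   0.00946994] [-8.78829909  2.3594144   9.31929136] [ 0.28599065  1.05374726 -0.3042712 ]
```

```bash
python3 -m creep '[{"dx":0,"dy":0,"dz":0,"rx":0,"ry":0.0015,"rz":0,"gripper":0.1},{"dx":0,"dy":0,"dz":0,"rx":0,"ry":0.003,"rz":0,"gripper":0.1},{"dx":0,"dy":0,"dz":0,"rx":0,"ry":0.003,"rz":0,"gripper":0.1}]';  python3 -c "
from cell import *
s=status.observe();print(s['tool_pos'],s['tool_rot'],s['contact_force'],s['torque'])"
python3 -m creep '[{"dx":0,"dy":0,"dz":-0.0005,"rx":0,"ry":0,"rz":0,"gripper":0.1},{"dx":0,"dy":0,"dz":-0.001,"rx":0,"ry":0,"rz":0,"gripper":0.1},{"dx":0,"dy":0,"dz":-0.001,"rx":0,"ry":0,"rz":0,"gripper":0.1},{"dx":0,"dy":0,"dz":-0.001,"rx":0,"ry":0,"rz":0,"gripper":0.1}]';  python3 -c "
from cell import *
s=status.observe();print(s['tool_pos'],s['tool_rot'],s['contact_force'],s['torque'])"
```

```text
time: 16.95
tool_pos: [0.6051, -0.1333, 0.0467]
tool_rot: [-1.57, 0.005, 0.007]
contact_force: [-10.1, 2.2, 9.0]
opening: 0.0296
[ 0.60509719 -0.13331939  0.04672502] [-1.56970902  0.00464156  0.00698516] [-10.1410361    2.18741844   8.97982515] [ 0.3026195   1.09410973 -0.02647884]
time: 17.45
tool_pos: [0.6051, -0.1334, 0.0467]
tool_rot: [-1.568, 0.005, 0.007]
contact_force: [-8.4, 6.3, 10.6]
opening: 0.0297
[ 0.60508088 -0.13336629  0.04670817] [-1.56837542  0.0048371   0.00703107] [-8.44428924  6.30492699 10.56814439] [ 0.88166769  1.04883831 -0.08678115]
```

```bash
python3 -m creep '[{"dx":0,"dy":0,"dz":0,"rx":-0.001,"ry":0,"rz":-0.0015,"gripper":0.1},{"dx":0,"dy":0,"dz":0,"rx":-0.002,"ry":0,"rz":-0.003,"gripper":0.1},{"dx":0,"dy":0,"dz":0,"rx":-0.0025,"ry":0,"rz":-0.005,"gripper":0.1},{"dx":0,"dy":0,"dz":0,"rx":-0.0025,"ry":0,"rz":-0.005,"gripper":0.1}]';  python3 - <<'E'
from h import *
from cell import *
s=status.observe();print(s['tool_pos'],s['tool_rot'],s['contact_force'],s['torque'])
p,d=read_camera("side");cv2.imwrite("pics/s8.png",cv2.resize(p[170:250,220:320,::-1],None,fx=7,fy=7,interpolation=cv2.INTER_CUBIC))
p,d=read_camera("wrist");cv2.imwrite("pics/w8.png",cv2.resize(p[:,:,::-1],None,fx=1.5,fy=1.5))
E
```

```text
time: 17.95
tool_pos: [0.605, -0.1333, 0.0467]
tool_rot: [-1.571, 0.0, 0.007]
contact_force: [-8.1, 6.1, 10.5]
opening: 0.0298
[ 0.60501077 -0.13332247  0.04668826] [-1.57084264e+00  1.10768147e-04  7.11354117e-03] [-8.09389788  6.07775929 10.48590887] [ 0.94601942  1.34965503 -0.08813177]
```

View pics/s8.png

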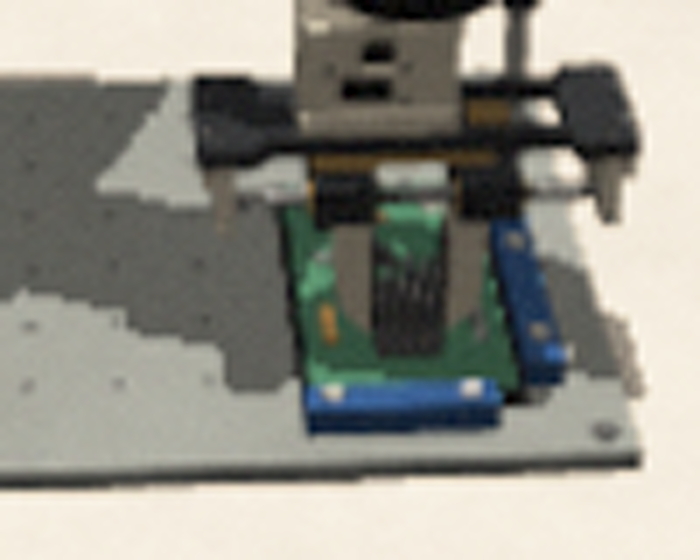

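View pics/w8.png

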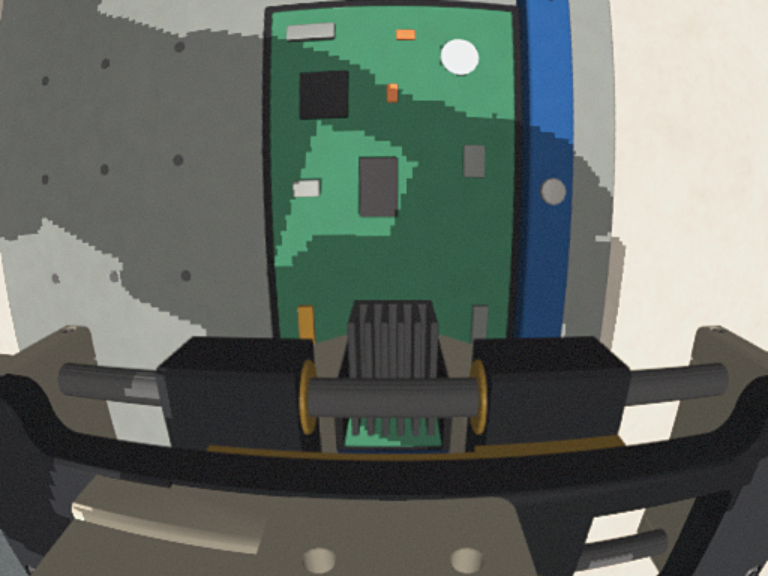

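```bash
python3 - <<'E'
import cv2,numpy as np
from h import *
def disc(im):
    g=im[35:82,432:488].astype(float).min(-1); w=np.clip(g-150,0,80); v,u=np.mgrid[35:82,432:488]; return np.array([(w*u).sum(),(w*v).sum()])/w.sum()
def edgeR(im,r0,r1):  # right board edge: green->black transition
    g=cv2.GaussianBlur(im[...,1].astype(float),(0,0),1)
    out=[]
    for r in range(r0,r1):
        row=g[r,495:522]-0
        gr=np.diff(row); k=gr.argmin(); 
        if 0<k<len(gr)-1:
            a,b,c=gr[k-1],gr[k],gr[k+1]; out.append(495+k+.5+(a-c)/(2*(a-2*b+c)))
    return np.median(out)
for n in ["w3","w4","w5","w6","w8"]:
    im=cv2.imread(f"pics/{n}.png"); print(n,disc(im).round(2) if n!="w4" else "",[round(edgeR(im,a,a+20),2) for a in (30,60,130,200,250,280)])
E
```

```text
w3 [459.01  56.48] [np.float64(512.18), np.float64(512.92), np.float64(513.85), np.float64(512.61), np.float64(510.51), np.float64(508.92)]
w4  [np.float64(512.11), np.float64(512.77), np.float64(513.71), np.float64(512.54), np.float64(510.31), np.float64(508.8)]
w5 [458.95  56.4 ] [np.float64(512.11), np.float64(512.76), np.float64(513.81), np.float64(512.56), np.float64(510.42), np.float64(508.9)]
w6 [459.52  56.6 ] [np.float64(512.43), np.float64(513.43), np.float64(514.29), np.float64(512.78), np.float64(510.62), np.float64(508.92)]
w8 [459.32  56.4 ] [np.float64(512.29), np.float64(513.17), np.float64(513.96), np.float64(512.6), np.float64(510.5), np.float64(508.8)]
```

```bash
cat > gap.py <<'E'
from h import *
from cell import *
s=status.observe();pos,rt=s['tool_pos'],s['tool_rot'];print(s['time'],pos,rt,s['contact_force'],s['torque'])
P=np.mean([read_camera("wrist")[0].astype(float) for _ in range(4)],0)
np.save("pics/wavg.npy",P)
c=get_calibration("wrist");M=c['mount']
def dep(u,v,z):
    x=u-c['cx'];y=v-c['cy'];r=np.hypot(x,y);th=r/c['fx']
    q=np.stack([np.sin(th)*x/r,np.sin(th)*y/r,np.cos(th)],-1)
    d=q@M[:3,:3].T@rot(rt).T; o=pos+rot(rt)@M[:3,3]
    return o+d*((z-o[2])/d[:,2])[:,None]
def edge(row,lo,hi,sgn):
    g=np.diff(cv2.GaussianBlur(row[None].astype(float),(0,0),1.0)[0])*sgn; k=lo+g[lo:hi].argmax()
    a,b,e=g[k-1],g[k],g[k+1]; return k+.5+(a-e)/(2*(a-2*b+e))
A=[];B=[];V=[]
for v in range(12,215):
    G=P[v,:,1]; Bl=P[v,:,2]
    pu=(512+ (513.9-512)*0)/1.5
    u=edge(G,332,346,-1)
    w=edge(Bl,int(u)+4,int(u)+22,1)
    A.append(u);B.append(w);V.append(v)
A,B,V=map(np.array,(A,B,V)); V=V.astype(float)
for nm,U,z in(("board",A,.022),("stop",B,.028)):
    W=dep(U,V,z); 
    k=np.ones(len(W),bool)
    for _ in range(4):
        f=np.polyfit(W[k,1],W[k,0],1); r=W[:,0]-np.polyval(f,W[:,1]); k=abs(r)<2.5*max(r[k].std(),1e-4)
    print(nm,"yaw",-f[0],"x@y=-.13,0:",np.polyval(f,[-.13,-.02]),"n",k.sum(),"std",r[k].std())
E
python3 gap.py
```

```text
18.05 [ 0.60503741 -0.13333567  0.04670932] [-1.57082518e+00  8.59577493e-05  7.02057512e-03] [-8.15225213  7.39816544 10.13386996] [ 0.9540919   1.39781981 -0.09507161]
board yaw 0.011780802988734398 x@y=-.13,0: [0.6517817  0.65048581] n 203 std 6.6850622152993e-05
stop yaw 0.01151665605091466 x@y=-.13,0: [0.65618527 0.65491844] n 186 std 5.474474109176207e-05
```

```bash
python3 -m creep '[{"dx":0.0003,"dy":0,"dz":-0.0004,"rx":-0.0005,"ry":0,"rz":-0.0005,"gripper":0.1},{"dx":0.0006,"dy":0,"dz":-0.0008,"rx":-0.0015,"ry":0,"rz":-0.0012,"gripper":0.1},{"dx":0.0006,"dy":-0.0001,"dz":-0.001,"rx":-0.0022,"ry":0,"rz":-0.0012,"gripper":0.1},{"dx":0.0006,"dy":-0.0001,"dz":-0.001,"rx":-0.0022,"ry":0,"rz":-0.0012,"gripper":0.1},{"dx":0.0006,"dy":-0.0001,"dz":-0.001,"rx":-0.0022,"ry":0,"rz":-0.0012,"gripper":0.1},{"dx":0.0006,"dy":-0.0001,"dz":-0.001,"rx":-0.0022,"ry":0,"rz":-0.0012,"gripper":0.1},{"dx":0.0006,"dy":-0.0001,"dz":-0.001,"rx":-0.0022,"ry":0,"rz":-0.0012,"gripper":0.1},{"dx":0.0006,"dy":-0.0001,"dz":-0.001,"rx":-0.0022,"ry":0,"rz":-0.0012,"gripper":0.1}]'; python3 gap.py
```

```text
time: 19.25
tool_pos: [0.605, -0.1333, 0.0467]
tool_rot: [-1.571, 0.0, 0.007]
contact_force: [-9.7, 9.8, 11.6]
opening: 0.0299
19.25 [ 0.60501295 -0.13334121  0.04667174] [-1.57146748e+00  4.89922182e-04  7.08625477e-03] [-9.68809877  9.77304789 11.6466891 ] [ 1.53665092  1.6358594  -0.0732084 ]
board yaw 0.011826316249481862 x@y=-.13,0: [0.65174753 0.65044664] n 203 std 6.427024406189223e-05
stop yaw 0.011517682885799019 x@y=-.13,0: [0.65614218 0.65487524] n 186 std 5.3998191110957185e-05
```

```bash
python3 - <<'E'
from cell import *
s=status.observe();print(s['time'],s['contact_force'],s['qvel'].round(4),s['opening'])
print(robot.hand_in())
E
```

```text
19.45 [-10.25234611   9.08633331  12.8974259 ] [-0.0006  0.0007 -0.0003 -0.001   0.0019 -0.001 ] 0.030203320234211694
the job is handed in; nothing more can be done
None
```

I gripped the heat sink and slid the board until the code disc was under the pen. I held it still there for about 1.9 s, then slid it into the corner and pressed it against both stops. The job was handed in at 19.5 s with the grip and push still on.

**Disc under the pen:** the wrist camera put the disc centre within about 1 mm of the pen axis. The pen hid part of the disc, so its centre is an estimate.

**Final push:** the last reading was about 10 N against the back stop and 9 N against the side stop. It also showed about 13 N pressing down, more than I needed. Some of the sideways force is friction with the plate, roughly 3 N, so the true stop pressures are a little uncertain.

**Flush:** the wrist camera showed the board's long edge parallel to the back stop within 0.3 mrad. More commanded push barely moved the tool in either direction. I did not measure the short edge in a picture. Its contact rests on that resistance and the reaction force.

**Disagreements:**
- **Plate angle:** the estimates ran from 0.0095 to 0.0118 rad, and the gripper's yaw ended at 0.007 rad. The grip gives slightly, and the board settled along the stop rather than along the gripper.
- **Gap at the back stop:** camera calibration leaves up to about 1 mm of doubt, so I judged that contact by force.
- **Lean while pressing:** the gripper leaned about 5 mrad during pressing, and I brought it back upright before the final push. I did not check whether the board's near edge lifted during that lean.

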